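# Set the bike light's charger to fast

## Robot

A 6-joint arm with a two-finger parallel gripper is mounted at the origin on the work surface. World frame = base frame: x ahead of the robot, y to its left, z up, the work surface at z = 0. Lengths are in m, angles in rad, forces in N, time in s.
With the tool pointing down it reaches from about 0.375 to 0.975 m from the base axis. Payload 3.8 kg.
Tool frame: the origin (TCP) lies on the centre line of the jaws, within the pads' length; the fingertips stand tip_extent ahead of it and the grasp point (between the pads) lies 11 mm behind it (tip_extent is the distance from the TCP to the fingertips, in m); x points along the fingers, z is the direction in which the jaws open and shut, and the axes are right-handed (so a half turn about x gives the same grasp; the last joint's range is limited). The gripper opens to 85 mm and grips with 20 to 120 N. Pads are 22 mm wide; open, the fingers measure 114 mm over their backs; the gripper's body (76 mm by 85 mm) begins 54 mm behind the grasp point. The pads swing forward as they close: fully open they stand 13 mm farther back than shut.
Start: joints at [1.275, 0.264, 1.604, -0, 1.274, -0.037], TCP at [0.173, 0.653, 0.239] pointing down, gripper open.
Joint ranges: [-2.63, 2.63], [-0.94, 2.18], [0.31, 2.57], [-1.31, 4.45], [0, 2.66], [-2.55, 2.55]. Speed limits (rad/s): [2.57, 2.57, 3.14, 3.14, 3.14, 3.14].

## Interface

Orientations are given as a unit quaternion [x, y, z, w].
In Python, from rig import state, get_image, camera_info, close_job, recognise, tip_extent gives the robot as it stands. The module is installed in compiled form; this text tells all that it offers.
- The arm moves only by the tool jog_arm, never from a script. Its argument "moves" is text: rows parted by semicolons, each of 5 numbers parted by spaces: the finger opening in cm, from 0 to 8.54, then the shift along the tool's x, y, z in cm, then the turn about the tool's x in rad. A call has exactly 5 rows; each row shifts and turns the commanded pose from where the row before left it, along the tool's axes as they then stand; what a row does not reach is not made up. A row lasts 1/10 s, in which the tool goes at most 50 mm and 8.59 degrees, less where a joint would pass 70% of its speed; a pose out of reach is approached as far as the arm can. A call is refused whole if a number of a shift passes 5 or a number of a turn 0.15, either way. A call with a gripper value outside its range is refused whole. The fingers move at their own pace and stop on an object; "squeeze" is the grip in N (left out, the last holds). Time passes only in rows, so rows that do not move let the fingers close, or fill a call up. It gives the time, the measured TCP pose, the force and the opening at its end, in the units of the state.
- state(): the state, without advancing time (a new reading comes with each control period).
- get_image(name): name is "scene" or "side" or "wrist"; returns the picture (400x640x3 uint8, blue, green, red); there is no depth.
- camera_info(name): a dict with "fx", "fy", "cx", "cy" (pixels), "k1" (the pictures are not rectified: a ray, as slopes to the right and down, at radius r is drawn at 1 + k1 r^2 times it, then the intrinsics apply), "T" (4x4, takes a point from camera to world coordinates); the wrist camera has in their place "mount" (4x4, takes a point from camera to tool coordinates, whose origin is the TCP and whose axes are the tool frame's). Camera axes: x right, y down, z forward; pixel columns grow to the right and rows downward; lengths in m; the calibration is good to about 2 mm. A picture is of the moment at which its call begins: read the wrist's pose just before it. camera_info takes no time and is no camera call.
- close_job(): hands the job in, once; it reports no verdict.
Trained networks look in the newest picture that a camera, given by its name, has taken for a name from the list of things; names that differ only in an ending like _2 or _b are one class to them, and where a whole thing is asked for, a point or a joint stands for the part that bears it (a point fixed in the world has none). Each returns a list of dicts, best first, with "confidence" (0 to 1); they miss things now and then, are a little off and sometimes report something else, mostly with a low value. They report only what shows in the picture. A call takes as long as a camera call.
- recognise(camera, thing): "position" ([x, y, z] in m, in world coordinates, good to about 4 mm: the middle of the surface that is visible of it).
The state is a dict: "t": time; "qpos": joint angles; "qd": joint speeds; "joint_efforts": joint torques, N m; "tcp_pos": TCP position; "orientation": TCP orientation; "force": force on the tool from outside, world axes, zero at the start; "ft_torque": the same for the moment, N m; "width": finger opening in m.
Only numpy, scipy, OpenCV 4.12 (cv2) and the standard library are available. Lean on these libraries where they do the work, as an engineer would, in place of code of your own. Each camera call takes 0.05 s, during which the arm holds its last target. There are 200 camera calls.

## Task

Two white charging cradles stand on the shelf, and the bike light lies in the tray of one of them. Work that cradle's lever along its zigzag gate, from the slot on the robot's side through every bend to the closed end of the channel next to the tray (fast charge), then let go. Leave the light lying where it is, and leave the other cradle's lever where it is.

Things in the scene. Friction and masses are not known exactly. Their poses are not given: they have to be found in the camera images.
- light_charger: White fixed cradle holding the bike light, 216 x 124 mm, 44 high. Origin: on the shelf under its gate's centre; x away from the robot (within 26 deg), y left, z up. Channel 20 mm wide in its steel plate; the stem's centre runs in straight legs (x, y in mm) from (-40,-30), closed end, to corners (-40,30), (0,30), (0,-30) and on to (40,-30), closed end: fast. No other branches.
- light_charger_knob (a point): Centre of that lever's knob: upright beech cylinder 26 mm across, 34 tall, centre 101 mm above the shelf, on a 12 mm steel stem, bare for 40 mm above the plate. Starts in the first leg, 0 to 25 mm from its closed end. The lever stays upright, only slides sideways (about 1 N friction, 4 mm play), stays where left, cannot lift, is stopped by the gate's walls.
- case_charger_knob (a point): Centre of the knob of the other cradle's lever; cradle and lever are alike in every way, but the tray there holds the grey battery case. This lever is to stay where it is.
- bike_light: Orange plastic bike light lying loose in the tray (x = 66 to 150 mm in the cradle's frame): 36 mm wide and high at its round head, 80 mm long, its underside 34 mm above the shelf. Origin: middle of its underside.

How it is judged:
By the outcome, as a careful person would: the job done as asked, in the order asked, and still so for the second after the job is handed in, with the robot touching nothing.
It also fails if it takes over 32 s, if anything falls off the work surface, if the arm or the gripper's body presses on something with over 40 N, if the wrist force passes 120 N, or if a joint passes its speed limit or range.

## Working session

There is one attempt and no reset: what is moved stays moved. The work goes in short steps, Python scripts to look and compute and a tool call to move; the robot and the scene stay as the last step left them, time stands still between calls to the robot, and variables do not carry over. Pictures are saved under pics/ and viewed, about 8 in all and at most 12, crops included, and the job is handed in when it is done.

Besides the shell and the picture viewer there is one more tool, called after "Call:" as a command line: name --argument value ..., lists and objects as JSON in quotes. jog_arm: Moves the arm, as the interface text tells. Its arguments: {"type":"object","properties":{"moves":{"type":"string"},"squeeze":{"type":"number"}},"required":["moves"]}

```bash
mkdir -p pics; python3 - <<'E'
from rig import *
import cv2, numpy as np
print(tip_extent if not callable(tip_extent) else tip_extent())
s=state(); print(s)
for c in ("scene","side"):
    im=get_image(c); cv2.imwrite(f"pics/{c}0.png",im)
    print(c,camera_info(c))
    for n in ("light_charger","light_charger_knob","case_charger_knob","bike_light"):
        print(n,[(np.round(d['position'],3).tolist(),round(d['confidence'],2)) for d in recognise(c,n)])
print(camera_info("wrist"))
E
```

```text
0.008
{'t': 0.0, 'qpos': array([ 1.27508675e+00,  2.64774625e-01,  1.60538769e+00,  2.97388979e-05,
        1.27367337e+00, -3.68641358e-02]), 'qd': array([ 0.0003149 , -0.00228566, -0.00042869, -0.00167345, -0.00041197,
       -0.00074149]), 'joint_efforts': array([-1.46723665e-03, -5.15123212e+01, -3.67310822e+01, -1.33229819e-04,
        1.29153611e-02,  2.33404506e-05]), 'tcp_pos': array([0.17253786, 0.65184084, 0.23794013]), 'orientation': array([-0.43173673,  0.56100234,  0.43083268,  0.559699  ]), 'force': array([0.16795069, 0.46915162, 0.06487702]), 'ft_torque': array([ 0.0274862 ,  0.00374819, -0.02436971]), 'width': 0.08542074625561336}
scene {'fx': 500.05327143131643, 'fy': 500.05327143131643, 'cx': 317.15046959400246, 'cy': 194.36106069575865, 'k1': -0.15627810432298947, 'T': array([[-0.33907603,  0.57853363, -0.7418398 ,  1.24094799],
       [ 0.94067038,  0.21932188, -0.25891532,  0.21708339],
       [ 0.01291047, -0.7856187 , -0.61857625,  0.66073664],
       [ 0.        ,  0.        ,  0.        ,  1.        ]])}
light_charger [([0.666, 0.143, 0.061], 0.68), ([0.618, 
[... 582 characters left out ...]
.045], 0.89)]
light_charger_knob [([0.517, 0.17, 0.098], 0.73)]
case_charger_knob [([0.45, -0.207, 0.106], 0.65), ([0.645, 0.124, 0.06], 0.4)]
bike_light [([0.646, 0.123, 0.066], 0.92), ([0.448, -0.206, 0.109], 0.4)]
{'fx': 350.12737442728815, 'fy': 350.12737442728815, 'cx': 318.7325772717436, 'cy': 192.05706371895164, 'k1': 0.0037500908477664094, 'mount': array([[-3.05182887e-04, -3.13896011e-01,  9.49457319e-01,
        -1.34521497e-01],
       [-1.30392203e-03, -9.49456431e-01, -3.13896137e-01,
         8.09796584e-02],
       [ 9.99999103e-01, -1.33381404e-03, -1.19538070e-04,
         1.14679672e-03],
       [ 0.00000000e+00,  0.00000000e+00,  0.00000000e+00,
         1.00000000e+00]])}
```

View pics/scene0.png

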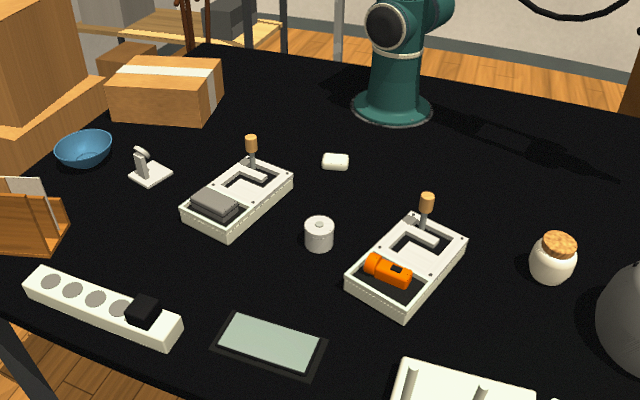

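View pics/side0.png

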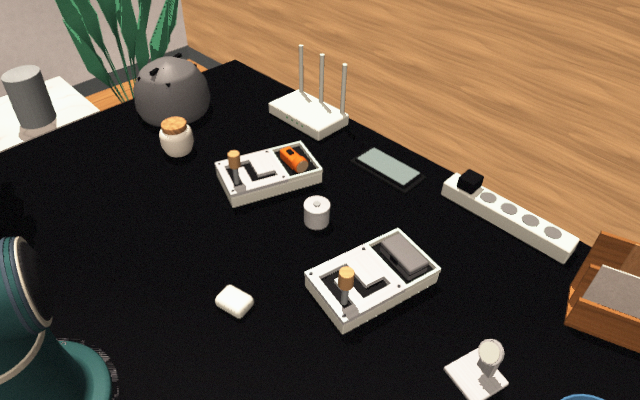

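```bash
cat > h.py <<'E'
from rig import *
import numpy as np, cv2
from scipy.spatial.transform import Rotation as R
def tool():
    s=state(); return s, R.from_quat(s['orientation']).as_matrix(), np.array(s['tcp_pos'])
def shift(p):
    s,M,t=tool(); return np.round(M.T@(np.array(p)-t)*100,2)
def wristT():
    s,M,t=tool(); T=np.eye(4);T[:3,:3]=M;T[:3,3]=t
    return T@camera_info("wrist")["mount"]
def cam(c): 
    i=camera_info(c); return i,(wristT() if c=="wrist" else i["T"])
def px2w(c,uv,z,T=None):
    i,T0=cam(c); T=T0 if T is None else T
    d=np.array([(uv[0]-i['cx'])/i['fx'],(uv[1]-i['cy'])/i['fy']]); x=d.copy()
    for _ in range(20): x=d/(1+i['k1']*(x@x))
    r=T[:3,:3]@np.array([*x,1]); o=T[:3,3]; return o+r*(z-o[2])/r[2]
def w2px(c,P,T=None):
    i,T0=cam(c); T=T0 if T is None else T
    q=(np.atleast_2d(P)-T[:3,3])@T[:3,:3]; x=q[:,:2]/q[:,2:]; x=x*(1+i['k1']*(x**2).sum(1,keepdims=True))
    return x*[i['fx'],i['fy']]+[i['cx'],i['cy']]
E
python3 - <<'E'
from h import *
s,M,t=tool(); print(M.round(3))
for uv in [(345,274),(405,310),(468,238),(412,212)]: print('scene',px2w('scene',uv,.044).round(3))
for uv in [(216,152),(233,193),(322,173),(298,144)]: print('side',px2w('side',uv,.044).round(3))
a=cv2.imread('pics/scene0.png')[200:325,335:480];b=cv2.imread('pics/side0.png')[130:210,205:335]
cv2.imwrite('pics/crop0.png',np.vstack([cv2.resize(a,(580,320),interpolation=2)[:300],cv2.resize(b,(580,300),interpolation=2)]))
# tcp target so camera looks at the cradle
print('shift to above',shift([.50,.19,.24]))
E
```

```text
[[ 0.    -0.967  0.256]
 [ 0.     0.256  0.967]
 [-1.    -0.     0.   ]]
scene [0.687 0.075 0.044]
scene [0.727 0.186 0.044]
scene [0.525 0.261 0.044]
scene [0.488 0.148 0.044]
side [0.552 0.293 0.044]
side [0.49  0.146 0.044]
side [0.675 0.063 0.044]
side [0.714 0.183 0.044]
shift to above [ -0.07 -43.47 -36.34]
```

Call:
jog_arm --moves "8.5 0 -3.9 -3.1 0;8.5 0 -3.9 -3.1 0;8.5 0 -3.9 -3.1 0;8.5 0 -3.9 -3.1 0;8.5 0 -3.9 -3.1 0"

```text
t: 1.0
tcp_pos: [0.3224, 0.4512, 0.2396]
orientation: [-0.431, 0.56, 0.431, 0.56]
force: [0.7, 0.3, -0.1]
width: 0.0852
```

Call:
jog_arm --moves "8.5 0 -3.9 -3.1 0;8.5 0 -3.9 -3.1 0;8.5 0 -3.9 -3.1 0;8.5 0 -3.9 -3.1 0;8.5 0 -3.9 -3.1 0"

```text
t: 1.5
tcp_pos: [0.4714, 0.2513, 0.2398]
orientation: [-0.431, 0.56, 0.431, 0.561]
force: [0.9, 1.0, -0.1]
width: 0.085
```

Call:
jog_arm --moves "8.5 0 -3.9 -3.1 0;8.5 0 -1 -1 0;8.5 0 0 0 0.095;8.5 0 0 0 0;8.5 0 0 0 0"

```text
t: 2.0
tcp_pos: [0.507, 0.2013, 0.2393]
orientation: [-0.405, 0.58, 0.405, 0.58]
force: [-0.2, -0.1, -0.5]
width: 0.0849
```

```bash
python3 - <<'E'
from h import *
s,M,t=tool(); T=wristT(); np.save('T1.npy',T)
im=get_image("wrist"); 
for n in ("light_charger_knob","bike_light"): print(n,[(np.round(d['position'],4).tolist(),round(d['confidence'],2)) for d in recognise("wrist",n)])
print(t,M.round(3))
# predicted model overlay
def F(o,yaw,P): 
    c,sn=np.cos(yaw),np.sin(yaw); P=np.array(P)/1000; return np.c_[o[0]+c*P[:,0]-sn*P[:,1],o[1]+sn*P[:,0]+c*P[:,1],P[:,2]]
G=[(-62,-62,44),(154,-62,44),(154,62,44),(-62,62,44)]; L=[(-40,-30,44),(-40,30,44),(0,30,44),(0,-30,44),(40,-30,44)]
o=im.copy()
for P,cl in((G,True),(L,False)):
    cv2.polylines(o,[w2px("wrist",F((.564,.184),np.radians(-20.2),P),T).round().astype(int)],cl,(0,0,255),1)
cv2.imwrite('pics/w1raw.png',im); cv2.imwrite('pics/w1.png',o)
E
```

```text
light_charger_knob [([0.5181, 0.1733, 0.1148], 0.75)]
bike_light [([0.6484, 0.1493, 0.063], 0.67)]
[0.50698423 0.201312   0.23931496] [[-0.    -0.939  0.344]
 [ 0.     0.344  0.939]
 [-1.     0.     0.   ]]
```

View pics/w1.png

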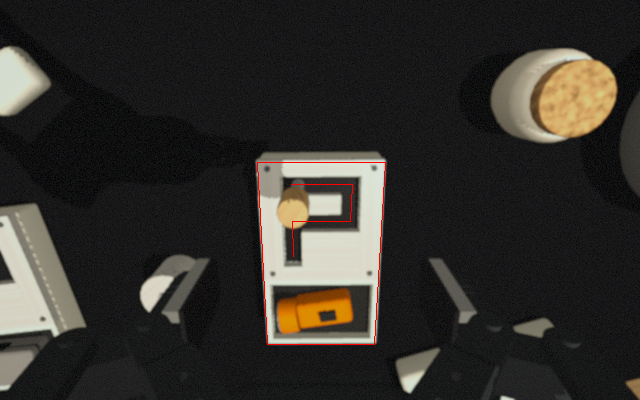

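Call:
jog_arm --moves "8.5 0 -2.1 -2.3 0;8.5 4 0 0 0;8.5 4 0 0 0;8.5 4 0 0 0;8.5 2.8 0 0 0" --squeeze 30

```text
t: 2.65
tcp_pos: [0.5172, 0.1722, 0.0886]
orientation: [-0.404, 0.581, 0.405, 0.579]
force: [0.2, -0.3, -0.8]
width: 0.0851
```

Call:
jog_arm --moves "4 0 0 0 0;2 0 0 0 0;2 0 0 0 0;2 0 0 0 0;2 0 0 0 0"

```text
t: 3.15
tcp_pos: [0.5209, 0.1727, 0.0938]
orientation: [-0.405, 0.579, 0.404, 0.582]
force: [-0.2, 0.2, 4.8]
width: 0.0254
```

Call:
jog_arm --moves "2 0 0 1.2 0;2 0 0 1.5 0;2 0 0 1.5 0;2 0 0 1.2 0;2 0 0 0 0"

```text
t: 3.65
tcp_pos: [0.5398, 0.2245, 0.0937]
orientation: [-0.405, 0.579, 0.404, 0.581]
force: [0.4, 0.7, 6.4]
width: 0.025
```

```bash
cat >> h.py <<'E'
def fr():
    s=state(); d=np.array(s['tcp_pos'])-[.5657,.184,0]; a=np.radians(-20.2); c,n=np.cos(a),np.sin(a); A=np.array([[c,n],[-n,c]])
    print(s['t'],'frame mm',(A@d[:2]*1000).round(1),'z',d[2].round(4),'F frame',(A@s['force'][:2]).round(1),'Fz',s['force'][2].round(1),'w',s['width'])
E
python3 -c "
from h import *
fr();im=get_image('scene');cv2.imwrite('pics/s2.png',cv2.resize(im[170:330,320:500],(720,600)));fr()"
```

```text
3.65 frame mm [-38.3  29.1] z 0.0937 F frame [0.1 0.8] Fz 6.4 w 0.024952189995165006
3.7 frame mm [-38.3  28.7] z 0.0937 F frame [-1.4  0.5] Fz 5.6 w 0.02535919185419834
```

View pics/s2.png

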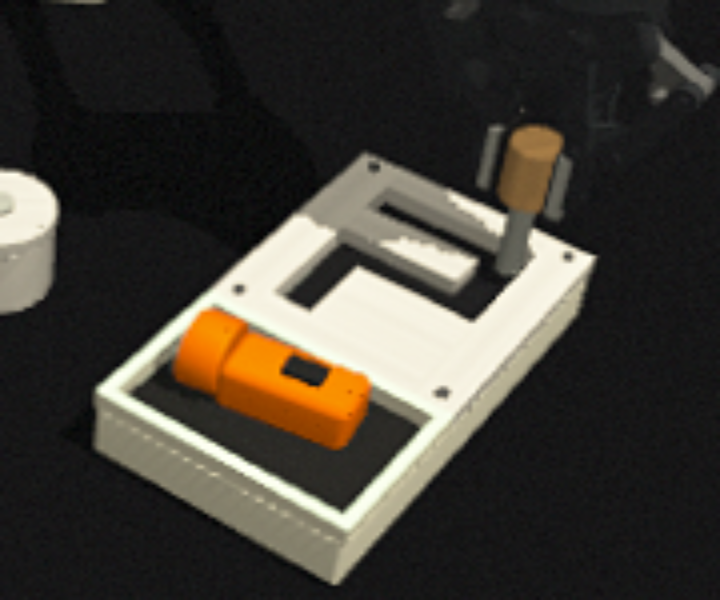

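The lever has slid to the first corner (stem at about (512,268) in the crop) and the knob is between the pads. Next is the second leg.

Call:
jog_arm --moves "2 0 0 0.1 0;2 0 -1.2 0 0;2 0 -1.4 0 0;2 0 -1.2 0 0;2 0 0 0 0"

```text
t: 4.2
tcp_pos: [0.5767, 0.2107, 0.0937]
orientation: [-0.405, 0.579, 0.403, 0.582]
force: [1.0, 0.6, 6.8]
width: 0.0257
```

```bash
python3 -c "
from h import *
fr()"
```

```text
4.2 frame mm [ 1.1 28.8] z 0.0937 F frame [0.7 0.9] Fz 6.8 w 0.025688696606816486
```

Call:
jog_arm --moves "2 0 0 -1.2 0;2 0 0 -1.8 0;2 0 0 -1.8 0;2 0 0 -1.1 0;2 0 0 0 0"

```text
t: 4.7
tcp_pos: [0.5547, 0.1543, 0.0938]
orientation: [-0.405, 0.579, 0.403, 0.582]
force: [0.0, -1.4, 7.8]
width: 0.025
```

```bash
python3 -c "
from h import *
fr();im=get_image('scene');cv2.imwrite('pics/s3.png',cv2.resize(im[170:330,320:500],(720,600)));fr()"
```

```text
4.7 frame mm [ -0.1 -31.6] z 0.0938 F frame [ 0.5 -1.3] Fz 7.8 w 0.024956785445095744
4.75 frame mm [ -0.1 -31.2] z 0.0938 F frame [ 0.4 -0.7] Fz 7.0 w 0.025331630505727235
```

View pics/s3.png

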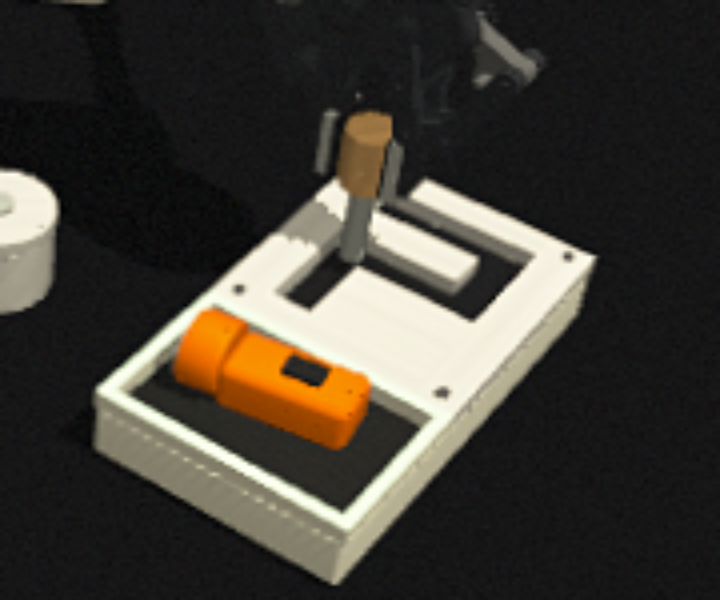

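The stem is at the third corner, about (352,255) in the crop. Now the last leg, pressing lightly to the closed end.

Call:
jog_arm --moves "2 0 -1.2 0 0;2 0 -1.5 0 0;2 0 -1.1 0 0;2 0 -0.3 0 0;2 0 0 0 0"

```text
t: 5.25
tcp_pos: [0.5939, 0.141, 0.0938]
orientation: [-0.405, 0.579, 0.403, 0.582]
force: [0.7, -1.6, 7.7]
width: 0.0253
```

```bash
python3 -c "
from h import *
fr();im=get_image('scene');cv2.imwrite('pics/s4.png',cv2.resize(im[170:330,320:500],(720,600)));fr()"
```

```text
5.25 frame mm [ 41.3 -30.6] z 0.0938 F frame [ 1.2 -1.2] Fz 7.7 w 0.025284695562913677
5.3 frame mm [ 41.2 -30.7] z 0.0938 F frame [ 1.2 -0.9] Fz 7.9 w 0.025374426807519578
```

View pics/s4.png

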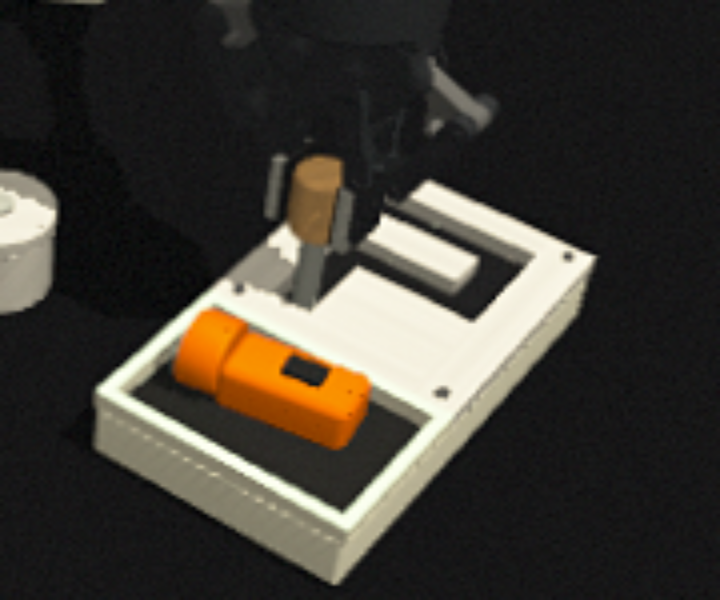

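Call:
jog_arm --moves "2 0 -0.1 0 0;2 0 -0.1 0 0;2 0 -0.1 0 0;2 0 0 0 0;2 0 0 0 0"

```text
t: 5.8
tcp_pos: [0.5959, 0.1402, 0.0938]
orientation: [-0.405, 0.579, 0.404, 0.581]
force: [-0.3, 0.7, 7.8]
width: 0.0254
```

```bash
python3 -c "
from h import *
fr()"
```

```text
5.8 frame mm [ 43.4 -30.6] z 0.0938 F frame [-0.5  0.6] Fz 7.8 w 0.025369257464755414
```

Call:
jog_arm --moves "2 0 -0.1 0 0;2 0 -0.1 0 0;2 0 -0.1 0 0;2 0 0 0 0;2 0 0 0 0"

```text
t: 6.3
tcp_pos: [0.5984, 0.1394, 0.0938]
orientation: [-0.405, 0.579, 0.404, 0.581]
force: [-1.9, 0.1, 8.8]
width: 0.0251
```

```bash
python3 -c "
from h import *
fr()"
```

```text
6.3 frame mm [ 46.1 -30.6] z 0.0938 F frame [-1.8 -0.5] Fz 8.8 w 0.025102572673024185
```

Call:
jog_arm --moves "2 0 -0.1 0 0;2 0 -0.1 0 0;2 0 -0.1 0 0;2 0 0 0 0;2 0 0 0 0"

```text
t: 6.8
tcp_pos: [0.5991, 0.1391, 0.0937]
orientation: [-0.403, 0.58, 0.405, 0.58]
force: [-7.4, 2.2, 13.4]
width: 0.0251
```

```bash
python3 -c "
from h import *
fr();im=get_image('scene');cv2.imwrite('pics/s5.png',cv2.resize(im[170:330,320:500],(720,600)));fr()"
```

```text
6.8 frame mm [ 46.8 -30.6] z 0.0937 F frame [-7.7 -0.5] Fz 13.4 w 0.02505784242439436
6.85 frame mm [ 46.8 -30.6] z 0.0937 F frame [-8.3  0.8] Fz 13.4 w 0.02510831674629108
```

View pics/s5.png

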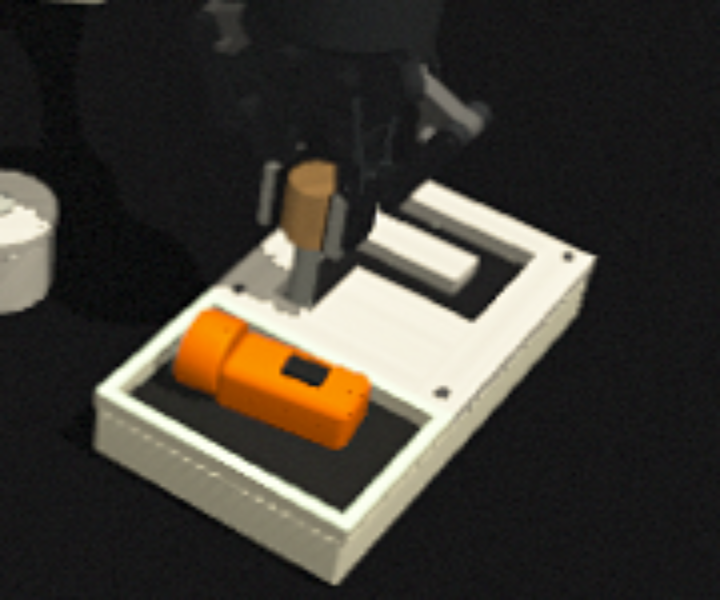

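Call:
jog_arm --moves "2 0 0.2 0 0;2 0 0.1 0 0;2 0 0 0 0;6 0 0 0 0;8.5 0 0 0 0"

```text
t: 7.35
tcp_pos: [0.597, 0.1389, 0.0914]
orientation: [-0.404, 0.58, 0.404, 0.58]
force: [0.1, -0.0, -0.7]
width: 0.0534
```

Call:
jog_arm --moves "8.5 0 0 0 0;8.5 0 0 0 0;8.5 -2 0 0 0;8.5 -4 0 0 0;8.5 -4 0 0 0"

```text
t: 7.85
tcp_pos: [0.5961, 0.1385, 0.1907]
orientation: [-0.404, 0.581, 0.405, 0.579]
force: [1.3, 0.2, -0.1]
width: 0.0848
```

Call:
jog_arm --moves "8.5 -4 0 0 0;8.5 0 3 0 0;8.5 0 3 0 0;8.5 0 0 0 0;8.5 0 0 0 0"

```text
t: 8.35
tcp_pos: [0.5408, 0.1597, 0.2312]
orientation: [-0.405, 0.58, 0.404, 0.58]
force: [-0.3, 0.1, 1.2]
width: 0.0849
```

```bash
python3 - <<'E'
from h import *
fr()
T=wristT(); im=get_image('wrist')
print([(np.round(d['position'],4).tolist(),round(d['confidence'],2)) for d in recognise("wrist","light_charger_knob")])
sc=get_image('scene')
for n in("case_charger_knob","bike_light","light_charger_knob"): print(n,[(np.round(d['position'],4).tolist(),round(d['confidence'],2)) for d in recognise("scene",n)])
cv2.imwrite('pics/fin.png',np.hstack([im[40:400,150:520],cv2.resize(sc[120:330,170:480],(430,291)).copy() if 0 else cv2.resize(sc[120:330,170:480],(430,360))]))
E
```

```text
8.35 frame mm [-15.  -31.4] z 0.2312 F frame [-0.3 -0.1] Fz 1.2 w 0.08486174842548275
[([0.5952, 0.1395, 0.1115], 0.87)]
case_charger_knob [([0.4653, -0.2017, 0.0966], 0.81)]
bike_light [([0.6645, 0.1416, 0.0599], 0.63)]
light_charger_knob [([0.6001, 0.1418, 0.103], 0.7), ([0.6208, 0.1718, 0.0423], 0.26)]
```

View pics/fin.png

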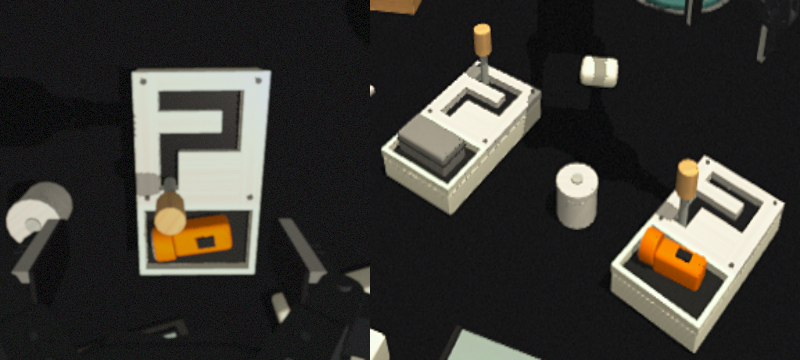

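```bash
python3 -c "
from rig import *
print(close_job())"
```

```text
the job is handed in; nothing more can be done
None
```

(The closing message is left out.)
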